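# Stand the slumped recipe book back on its stand and turn up the page holders

### The arm

A 6-joint arm with a two-finger parallel gripper is mounted at the origin on a cart in front of the work surface, level with it; the furniture and walls round the work are solid. World frame = base frame: x ahead of the robot, y to its left, z up, the work surface at z = 0. Lengths are in mm, angles in rad, forces in N, time in s.
With the tool pointing down it reaches from about 400 to 925 mm from the base axis. Payload 3.4 kg.
Tool frame: the origin (TCP) lies on the centre line of the jaws, within the pads' length; the fingertips stand 22 mm ahead of it and the grasp point (between the pads) lies 3 mm ahead of it; z points along the fingers, y is the line along which they close (so a half turn about z gives the same grasp; the last joint's range is limited). The gripper opens to 85 mm and grips with 20 to 120 N. Pads are 22 mm wide; open, the fingers measure 114 mm over their backs; the gripper's body (76 mm by 85 mm) begins 54 mm behind the grasp point. The pads swing forward as they close: fully open they stand 13 mm farther back than shut.
Start: joints at [1.24, 0.307, 1.506, -0, 1.328, -0.073], TCP at [146.622, 555.998, 253.305] pointing down, gripper open.
Joint ranges: [-3.12, 3.12], [-1.05, 2.28], [0.14, 2.33], [-1.42, 4.57], [0.1, 2.73], [-2.68, 2.68]. Speed limits (rad/s): [2.57, 2.57, 3.14, 3.14, 3.14, 3.14].

### API

Orientations are given as a rotation vector (axis times angle).
In Python, from cell import ctrl gives the robot as it stands. The module is installed in compiled form; this text tells all that it offers.
- The arm moves only by the tool servo_tool, never from a script. Its argument "moves" is a list of rows, each an object of numbers: "hand": the opening in per cent of the stroke, from 0 (shut) to 100 (fully open); "tx", "ty", "tz": the shift along the tool's x, y, z in cm; "rx", "ry", "rz": the turn, a rotation vector about the tool's x, y, z in rad. A call has 1 to 8 rows; each row shifts and turns the commanded pose from where the row before left it, along the tool's axes as they then stand; what a row does not reach is not made up. A row lasts 1/12 s, in which the tool goes at most 41.7 mm and 7.16 degrees, less where a joint would pass 70% of its speed; a pose out of reach is approached as far as the arm can. A call is refused whole if a number of a shift passes 4.17 or a number of a turn 0.125, either way. A call with a gripper value outside its range is refused whole. The fingers move at their own pace and stop on an object; the grip force is fixed at half the most. Time passes only in rows, so rows that do not move let the fingers close. It gives the time, the measured TCP pose, the force, the opening and the grip force at its end, in the units of the state.
- ctrl.sense(): the state, without advancing time (a new reading comes with each control period).
- ctrl.capture(name): name is "scene" or "side" or "wrist"; returns the picture (480x640x3 uint8, blue, green, red); there is no depth.
- ctrl.calibration(name): a dict with "intrinsics" (3x3 intrinsics, pixels), "dist" ([k1, k2, p1, p2, k3] as OpenCV has them; the pictures are not rectified), "R" (3x3) and "t" (3): a world point X has camera coordinates R X + t; the wrist camera has in their place "tool_from_camera" (4x4, takes a point from camera to tool coordinates, whose origin is the TCP and whose axes are the flange's). Camera axes: x right, y down, z forward; pixel columns grow to the right and rows downward; lengths in mm; the calibration is good to about 2 mm. A picture is of the moment at which its call begins: read the wrist's pose just before it. calibration takes no time and is no camera call.
- ctrl.close_job(): hands the job in; it is judged then, once.
The state is a dict: "t": time; "joint_pos": joint angles; "qd": joint speeds; "tau": joint torques, N m; "eef_pos": TCP position; "tool_rot": TCP orientation; "contact_force": force on the tool from outside, world axes, zero at the start; "moment": the same for the moment, N m; "finger_gap": finger opening in mm; "grasp_force": force on a finger pad.
Only numpy, scipy, OpenCV 4.12 (cv2) and the standard library are available. Lean on these libraries where they do the work, as an engineer would, in place of code of your own. Each camera call takes 0.05 s, during which the arm holds its last target. There are 200 camera calls.

### The job

The recipe book on the wooden stand has slumped forward onto the jar. Push it from the front, back up and over, until it leans against the stand's back rest; then push the two wire page holders on the ledge up and over, so that both rest against the book's front cover and it cannot slump again. Only push: do not pinch the book, touch its back cover or lift it off the ledge, and leave the jar and the other things where they stand.

Things in the scene. Friction and masses are not known exactly. Their poses are not given: they have to be found in the camera images.
- stand: fixed wooden book stand, 250 wide (y), 210 high. +x points away from its reader, +y to its left; origin on the worktop under the middle of the line (z = 28) where ledge and back rest meet. Slatted rest: 190 long, reclined 22 deg to +x. Ledge square to the rest: 28 deep, sloping 22 deg up to -x, its lip 5 thick and 8 high. Runners and prop legs behind, to x = 120
- book: rigid closed hardback, 16 thick (x; front cover, with a plate pictured, at x = -8), 210 wide, 200 high (z), 0.28 kg; origin: middle of its bottom edge. At first its foot is on the ledge against the rest and it leans 45 deg forward (stand's -x) on the jar's lid; stood back it leans 22 deg to +x. It pivots on its foot and falls back by itself some 10 deg past upright
- book_top (a point): middle of the book's top edge (middle of its 16 thickness), 200 from the bottom edge
- book_foot (a point): middle of the book's bottom edge; same point as the book's origin
- holder_left (a joint): angle (rad) of the left (+y) page holder, growing as it is turned up: 0 = lying forward (stand's -x), 15 deg above level; 1.31 = upright; about 1.95 = resting on the stood-back book. Turns easily; falls forward before upright, back once some 15 deg past. U of 3.6 steel wire, 28 wide, 65 long; axis along the stand's y on the lip's front, at stand x -34, y 80, z 44
- holder_left_tip (a point): middle of the left holder's outer cross wire, 65 from its pivot; turns with it
- holder_right (a joint): the same for the right (-y) page holder, pivot at stand x = -34, y = -80, z = 44
- holder_right_tip (a point): middle of the right holder's outer cross wire, 65 from its pivot
- jar: closed glass jar with a red lid, 60 across, 85 high, about 0.4 kg; stands on the worktop between the page holders, close to the ledge, under the slumped book. Origin in the middle of its base
- salt_mill: grey salt mill, 44 across, 90 high, stands beside the stand (left or right); origin in the middle of its base
- spoon: teaspoon lying in front of the stand, 133 long, 10 high; origin under its middle
- egg_timer: cream kitchen timer, 62 across, 58 high, stands on the other side of the stand from the mill; origin in the middle of its base
Mind the look-alikes: they are no part of the job. What is shaped like the jar but pink or purple is not meant.

How it is judged:
By the outcome, as a careful person would: the job done as asked, in the order asked, and still so for the second after the job is handed in, with the robot touching nothing.
It also fails if it takes over 64 s, if anything falls off the work surface, if the arm or the gripper's body presses on something with over 40 N, if the wrist force passes 120 N, or if a joint passes its speed limit or range.

## Working session

There is one attempt and no reset: what is moved stays moved. The work goes in short steps, Python scripts to look and compute and a tool call to move; the robot and the scene stay as the last step left them, time stands still between calls to the robot, and variables do not carry over. Pictures are saved under pics/ and viewed, at most 10 in all, crops included, and the job is handed in when it is done.

Besides the shell and the picture viewer there is one more tool, called after "Call:" in YAML: its name, and indented under it one key for each argument. servo_tool: Moves the arm, as the interface text tells. Its arguments: {"type":"object","properties":{"moves":{"type":"array"}},"required":["moves"]}

```bash
mkdir -p pics; python3 - <<'E'
from cell import ctrl
import cv2,numpy as np
for n in("scene","side"):
    cv2.imwrite(f"pics/{n}0.png",ctrl.capture(n)); c=ctrl.calibration(n)
    print(n,np.round(c["intrinsics"],1).tolist(),c["dist"],"cam pos",np.round(-np.array(c["R"]).T@c["t"]),np.round(c["R"],2).tolist())
c=ctrl.calibration("wrist");print(np.round(c["tool_from_camera"],2).tolist())
s=ctrl.sense();print(s["t"],s["eef_pos"],s["tool_rot"],s["finger_gap"])
E
```

```text
scene [[550.5, 0.0, 319.1], [0.0, 550.5, 232.1], [0.0, 0.0, 1.0]] [-0.04289355  0.          0.          0.          0.        ] cam pos [ 623. -402.  927.] [[0.98, 0.21, 0.0], [0.17, -0.8, -0.58], [-0.12, 0.57, -0.81]]
side [[469.7, 0.0, 324.0], [0.0, 469.7, 247.6], [0.0, 0.0, 1.0]] [-0.04821665  0.          0.          0.          0.        ] cam pos [ 351. -561.  622.] [[0.98, -0.19, 0.0], [-0.11, -0.53, -0.84], [0.16, 0.82, -0.55]]
[[0.0, -0.97, -0.26, 66.81], [1.0, 0.0, -0.0, -1.46], [0.0, -0.26, 0.97, -121.14], [0.0, 0.0, 0.0, 1.0]]
0.1 [146.42879943 555.42308611 252.46438492] [-4.03768612e-01 -3.11515206e+00  2.89515160e-03] 85.52425700008246
```

View pics/scene0.png

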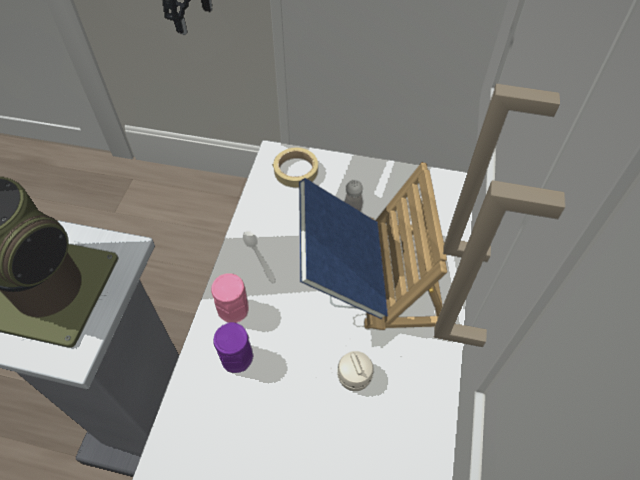

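View pics/side0.png

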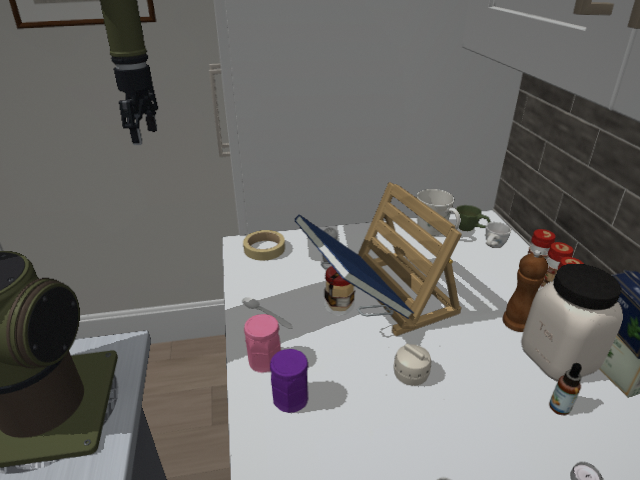

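The scene view shows the slumped blue book at about (345,250), the stand at (415,245), the mill at (354,195), the timer at (355,370) and the spoon at (258,258).

Three things are jar-shaped:
- Pink at side (263,343).
- Purple at side (290,380).
- A glass jar with a red lid at side (340,285), under the book. This one is the jar.

I'll take enlarged crops to confirm it and to pick corner points.

```bash
python3 - <<'E'
import cv2
a=cv2.imread("pics/scene0.png")[150:345,225:475];b=cv2.imread("pics/side0.png")[175:355,230:480]
for n,i in(("a",a),("b",b)): cv2.imwrite(f"pics/crop_{n}.png",cv2.resize(i,None,fx=3,fy=3,interpolation=cv2.INTER_CUBIC))
E
```

```text
(no output)
```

View pics/crop_a.png

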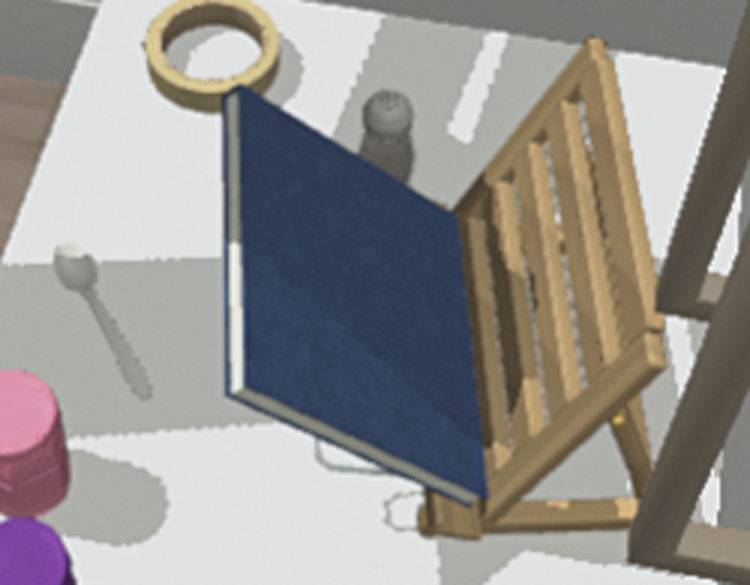

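View pics/crop_b.png

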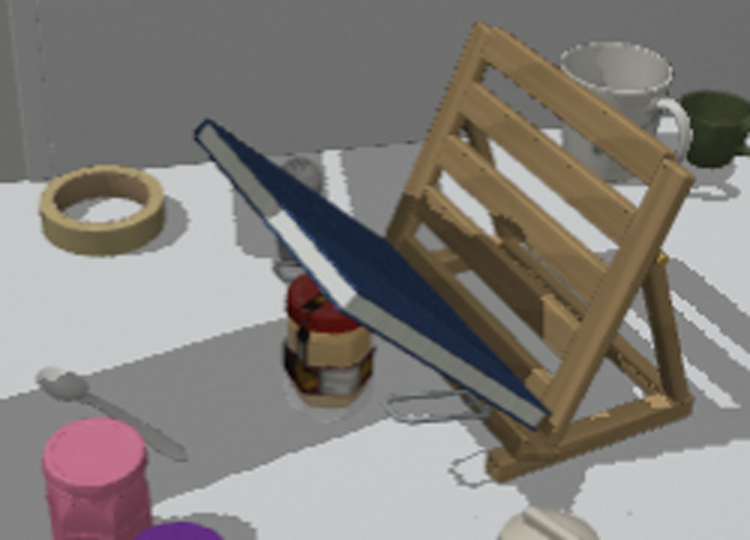

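The crops confirm the red-lidded glass jar at side px (340,285), standing under the book; the pink and purple ones are decoys. I'll triangulate the corners picked from the two crops.

```bash
cat > h.py <<'E'
from cell import ctrl
import cv2,numpy as np
from scipy.spatial.transform import Rotation as Ro
def norm(n,p):
    c=ctrl.calibration(n); return cv2.undistortPoints(np.array([[p]],float),np.array(c["intrinsics"]),np.array(c["dist"]))[0,0]
def tri(ps,pd):
    P=[np.c_[np.array(ctrl.calibration(n)["R"]),np.array(ctrl.calibration(n)["t"])] for n in("scene","side")]
    X=cv2.triangulatePoints(P[0],P[1],norm("scene",ps).reshape(2,1),norm("side",pd).reshape(2,1))[:,0];X=X[:3]/X[3]
    return X
def proj(n,X):
    c=ctrl.calibration(n); return cv2.projectPoints(np.array(X,float).reshape(-1,3),cv2.Rodrigues(np.array(c["R"]))[0],np.array(c["t"],float),np.array(c["intrinsics"]),np.array(c["dist"]))[0][:,0]
def plane(n,p,z):
    c=ctrl.calibration(n);R=np.array(c["R"]);o=-R.T@np.array(c["t"]).ravel();d=R.T@np.r_[norm(n,p),1]
    return o+d*(z-o[2])/d[2]
E
python3 - <<'E'
from h import *
np.set_printoptions(precision=1,suppress=True)
A=lambda x,y:(225+x/3,150+y/3); B=lambda x,y:(230+x/3,175+y/3)
P=dict(bTF=(A(240,88),B(210,121)),bTN=(A(242,390),B(360,294)),bBN=(A(485,498),B(548,410)),rTF=(A(597,42),B(485,25)),rTN=(A(660,335),B(688,172)),bTNf=(A(232,395),B(340,300)),hold=(A(318,455),B(390,405)),ledgeN=(A(425,530),B(492,475)))
for k,(a,b) in P.items():
    X=tri(a,b);print(k,X,"err",proj("scene",X)[0]-a,proj("side",X)[0]-b)
print("jar lid",plane("side",B(330,288),85),"base",plane("side",B(330,397),0))
print("mill",plane("scene",A(388,100),90),"timer",plane("scene",(355,362),56),"spoon",plane("scene",A(75,262),5),plane("scene",A(145,393),3))
print("pink",plane("scene",(230,287),85),"purple",plane("scene",(232,335),85),"ring",plane("scene",(296,160),25))
E
```

```text
bTF [461.  229.6 178.1] err [0. 0.] [-0. -0.]
bTN [509.7  24.9 179.9] err [0.1 0.2] [-0.2 -0.1]
bBN [645.5  62.2  43.4] err [-0.5 -0.6] [0.6 0.4]
rTF [665.3 292.3 198.9] err [0.1 0.1] [-0.1 -0.1]
rTN [722.2  92.1 193.9] err [1.7 2.5] [-2.2 -1.5]
bTNf [501.9  26.2 174.1] err [-1.1 -1.3] [1.4 0.9]
hold [543.4  58.6  66.5] err [-1.1 -1.4] [1.5 0.9]
ledgeN [612.6  57.5  -2. ] err [-0.9 -1.2] [1.2 0.8]
jar lid [526.6 160.5  85. ] base [526.4 152.1   0. ]
mill [540.6 314.4  90. ] timer [606.6 -41.1  56. ] spoon [349.  199.3   5. ] [421.8 110.7   3. ]
pink [368.4  37.3  85. ] purple [399.2 -49.8  85. ] ring [395.6 409.7  25. ]
```

```bash
cat >> h.py <<'E'
np.set_printoptions(precision=3,suppress=True)
O=np.array([617,161,0.]); YAW=np.radians(14.3)
def setO(o,y): 
    global O,YAW; O=np.array(o,float);YAW=y
def S(): return np.array([[np.cos(YAW),-np.sin(YAW),0],[np.sin(YAW),np.cos(YAW),0],[0,0,1]])
def pose(tip,dl):
    d=np.radians(dl);z=np.array([np.cos(d),0,-np.sin(d)]);x=np.array([0,1.,0])
    R=S()@np.c_[x,np.cross(z,x),z]; return R,O+S()@np.array(tip,float)-22*R[:,2]
def cur():
    s=ctrl.sense();return Ro.from_rotvec(s["tool_rot"]).as_matrix(),np.array(s["eef_pos"])
def row(a,b,n):
    w=Ro.from_matrix(a[0].T@b[0]).as_rotvec()/n;R=Ro.from_rotvec(w).as_matrix()
    M=sum(np.linalg.matrix_power(R,k) for k in range(n));t=np.linalg.solve(M,a[0].T@(b[1]-a[1]))
    print(n,"rows: t(cm)",t/10,"rot",w,"|t|mm",np.linalg.norm(t),"deg",np.degrees(np.linalg.norm(w)))
def tipnow():
    R,p=cur();return S().T@(p+22*R[:,2]-O),np.degrees(np.arcsin(-R[2,2]))
E
python3 - <<'E'
from h import *
a=cur();row(a,pose((-190,0,190),35),16);row(a,pose((-190,0,190),35),15)
E
```

```text
16 rows: t(cm) [-3.197 -1.122  0.146] rot [-0.054 -0.032  0.061] |t|mm 33.91371509297206 deg 5.020956193759455
15 rows: t(cm) [-3.408 -1.204  0.155] rot [-0.058 -0.034  0.065] |t|mm 36.17389079593653 deg 5.355686606676752
```

Call:
servo_tool:
  moves:
    - {"hand": 0,"tx": -3.2,"ty": -1.12,"tz": 0.15,"rx": -0.054,"ry": -0.032,"rz": 0.061}
    - {"hand": 0,"tx": -3.2,"ty": -1.12,"tz": 0.15,"rx": -0.054,"ry": -0.032,"rz": 0.061}
    - {"hand": 0,"tx": -3.2,"ty": -1.12,"tz": 0.15,"rx": -0.054,"ry": -0.032,"rz": 0.061}
    - {"hand": 0,"tx": -3.2,"ty": -1.12,"tz": 0.15,"rx": -0.054,"ry": -0.032,"rz": 0.061}
    - {"hand": 0,"tx": -3.2,"ty": -1.12,"tz": 0.15,"rx": -0.054,"ry": -0.032,"rz": 0.061}
    - {"hand": 0,"tx": -3.2,"ty": -1.12,"tz": 0.15,"rx": -0.054,"ry": -0.032,"rz": 0.061}
    - {"hand": 0,"tx": -3.2,"ty": -1.12,"tz": 0.15,"rx": -0.054,"ry": -0.032,"rz": 0.061}
    - {"hand": 0,"tx": -3.2,"ty": -1.12,"tz": 0.15,"rx": -0.054,"ry": -0.032,"rz": 0.061}

```text
t: 0.77
eef_pos: [334.3, 361.6, 244.4]
tool_rot: [1.029, 2.582, 0.559]
contact_force: [0.9, 0.3, 0.8]
finger_gap: 0.0
grasp_force: 0.0
```

```bash
python3 - <<'E'
from h import *
print(tipnow(),cur()[1],ctrl.sense()["joint_pos"])
row(cur(),pose((-190,0,190),35),8)
E
```

```text
(array([-214.233,  267.084,  225.143]), np.float64(61.33671504402373)) [334.319 361.579 244.447] [ 0.845  0.02   2.026 -0.256  0.632  0.204]
8 rows: t(cm) [-3.182 -1.133  0.149] rot [-0.054 -0.032  0.061] |t|mm 33.806304522325505 deg 4.989409720872733
```

```bash
python3 - <<'E'
from h import *
row(cur(),pose((-175,0,150),45),8)
E
```

```text
8 rows: t(cm) [-3.208 -1.206  0.713] rot [-0.032 -0.026  0.063] |t|mm 35.00141725891156 deg 4.328307518957543
```

Call:
servo_tool:
  moves:
    - {"hand": 0,"tx": -3.2,"ty": -1.2,"tz": 0.7,"rx": -0.032,"ry": -0.026,"rz": 0.063}
    - {"hand": 0,"tx": -3.2,"ty": -1.2,"tz": 0.7,"rx": -0.032,"ry": -0.026,"rz": 0.063}
    - {"hand": 0,"tx": -3.2,"ty": -1.2,"tz": 0.7,"rx": -0.032,"ry": -0.026,"rz": 0.063}
    - {"hand": 0,"tx": -3.2,"ty": -1.2,"tz": 0.7,"rx": -0.032,"ry": -0.026,"rz": 0.063}
    - {"hand": 0,"tx": -3.2,"ty": -1.2,"tz": 0.7,"rx": -0.032,"ry": -0.026,"rz": 0.063}
    - {"hand": 0,"tx": -3.2,"ty": -1.2,"tz": 0.7,"rx": -0.032,"ry": -0.026,"rz": 0.063}
    - {"hand": 0,"tx": -3.2,"ty": -1.2,"tz": 0.7,"rx": -0.032,"ry": -0.026,"rz": 0.063}
    - {"hand": 0,"tx": -3.2,"ty": -1.2,"tz": 0.7,"rx": -0.032,"ry": -0.026,"rz": 0.063}

```text
t: 1.43
eef_pos: [425.4, 174.3, 200.8]
tool_rot: [1.471, 2.167, 0.752]
contact_force: [-0.2, 0.6, -0.1]
finger_gap: -0.0
grasp_force: 0.0
```

```bash
python3 - <<'E'
from h import *
print(tipnow(),cur()[1],ctrl.sense()["joint_pos"])
row(cur(),pose((-175,0,150),45),1)
row(cur(),pose((-145,0,115),45),4)
row(pose((-145,0,115),45),pose((-133,0,136),45),2)
cv2.imwrite("pics/w1.png",ctrl.capture("wrist"));cv2.imwrite("pics/side1.png",ctrl.capture("side"))
a=cv2.imread("pics/side1.png")[150:390,200:480];w=cv2.imread("pics/w1.png")
cv2.imwrite("pics/m1.png",np.hstack([cv2.resize(a,(420,360)),cv2.resize(w,(380,285)) if 0 else cv2.copyMakeBorder(cv2.resize(w,(380,285)),0,75,0,0,0)]))
E
```

```text
(array([-168.316,   61.184,  183.929]), np.float64(50.254709298632235)) [425.439 174.277 200.845] [ 0.274  0.019  2.326  0.283  0.108 -0.375]
1 rows: t(cm) [-5.751 -3.551  1.915] rot [-0.09  -0.051  0.11 ] |t|mm 70.24512884884084 deg 8.654220408459079
4 rows: t(cm) [-1.497 -0.869  1.629] rot [-0.023 -0.013  0.027] |t|mm 23.765787537260323 deg 2.1635551021147696
2 rows: t(cm) [ 0.     1.167 -0.318] rot [0. 0. 0.] |t|mm 12.093386622447825 deg 0.0
```

View pics/m1.png

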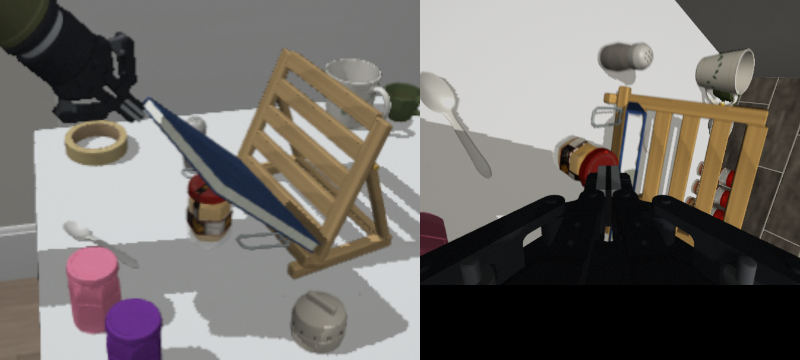

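The side view shows the gripper's fingertips just in front of the book's top edge, with the book still slumped on the red-lidded jar. The wrist view shows the jar lid at (600,165) and the left holder loop at (605,115). Joints 3 and 5 are near their limits, so I'll fit the arm geometry quickly to choose a reachable tilt.

```bash
cat > kin.py <<'E'
from h import *
from scipy.optimize import least_squares
D=[([1.24,.307,1.506,0,1.328,-.073],[146.622,555.998,253.305]),([.845,.02,2.026,-.256,.632,.204],[334.319,361.579,244.447]),([.274,.019,2.326,.283,.108,-.375],[425.439,174.277,200.845])]
E=lambda ax,v:Ro.from_euler(ax,v)
def fk(q,p):
    h,x0,a,b,e,d,y0=p
    r=E("z",q[0])*E("y",q[1]);v=np.array([0,0,h])+E("z",q[0]).apply([x0,y0,0])+r.apply([0,0,a]);r=r*E("y",q[2])
    v=v+r.apply([e,0,b]);r=r*E("z",q[3])*E("y",q[4]);return v+r.apply([0,0,d]),r.apply([0,0,1])
f=least_squares(lambda p:np.r_[tuple(fk(q,p)[0]-x for q,x in D)]/1,[300,0,400,400,0,250,0])
P=f.x
def ik(R,pos):
    lo=np.array([-3,-1.05,.14,-1.42,.1]);hi=np.array([3,2.28,2.33,4.57,2.73])
    g=least_squares(lambda q:np.r_[(fk(q,P)[0]-pos)/100,fk(q,P)[1]-R[:,2]],[.25,0,2,0,.6],bounds=(lo,hi));return g.x,np.sqrt(2*g.cost)
E
python3 - <<'E'
from kin import *
print(P,f.cost)
for tip in((-190,0,140),(-160,0,130),(-145,0,115),(-133,0,136),(-23,0,201),(21,0,201),(-110,-80,30),(-110,80,30),(-50,-80,100)):
    for d in(35,45,55): q,c=ik(*pose(tip,d));print(tip,d,q,round(c,3))
E
```

```text
[191.136   0.928 645.79  415.341 108.577 348.446  42.046] 0.021116209257660584
(-190, 0, 140) 35 [0.105 0.073 2.33  0.382 0.191] 0.408
(-190, 0, 140) 45 [0.1   0.073 2.33  0.404 0.197] 0.232
(-190, 0, 140) 55 [0.097 0.075 2.33  0.416 0.2  ] 0.054
(-160, 0, 130) 35 [0.111 0.146 2.33  0.853 0.1  ] 0.368
(-160, 0, 130) 45 [0.109 0.145 2.33  0.834 0.104] 0.192
(-160, 0, 130) 55 [0.106 0.146 2.33  0.836 0.108] 0.014
(-145, 0, 115) 35 [0.097 0.206 2.33  1.524 0.1  ] 0.364
(-145, 0, 115) 45 [0.097 0.204 2.33  1.477 0.1  ] 0.188
(-145, 0, 115) 55 [0.097 0.204 2.33  1.446 0.1  ] 0.016
(-133, 0, 136) 35 [0.104 0.179 2.33  1.871 0.1  ] 0.302
(-133, 0, 136) 45 [0.102 0.177 2.33  1.82  0.1  ] 0.125
(-133, 0, 136) 55 [0.118 0.165 2.283 0.715 0.115] 0.0
(-23, 0, 201) 35 [0.126 0.251 2.285 2.854 0.364] 0.0
(-23, 0, 201) 45 [0.133 0.186 2.132 1.098 0.1  ] 0.008
(-23, 0, 201) 55 [0.154 0.179 1.984 0.151 0.373] 0.0
(21, 0, 201) 35 [0.141 0.292 2.197 2.854 0.318] 0.0
(21, 0, 201) 45 [0.151 0.239 2.051 0.788 0.1  ] 0.002
(21, 0, 201) 55 [0.163 0.236 1.901 0.128 0.398] 0.0
(-110, -80, 30) 35 [-0.265  0.516  2.33   2.002  0.471] 0.366
(-110, -80, 30) 45 [-0.169  0.483  2.33   2.195  0.351] 0.201
(-110, -80, 30) 55 [-0.115  0.471  2.33   2.361  0.292] 0.028
(-110, 80, 30) 35 [ 0.398  0.427  2.234 -1.42   0.1  ] 0.49
(-110, 80, 30) 45 [ 0.398  0.428  2.232 -1.42   0.1  ] 0.315
(-110, 80, 30) 55 [ 0.397  0.43   2.229 -1.42   0.1  ] 0.141
(-50, -80, 100) 35 [-0.157  0.44   2.33   2.424  0.52 ] 0.139
(-50, -80, 100) 45 [-0.107  0.406  2.302  2.46   0.402] 0.0
(-50, -80, 100) 55 [-0.061  0.34   2.153  1.242  0.186] 0.0
```

```bash
python3 - <<'E'
from kin import *
for tip,ds in(((-180,40,190),(62,68)),((-185,0,130),(62,68)),((-170,0,125),(62,68)),((-142,0,134),(62,)),((-102,0,167),(62,)),((-20,0,194),(62,)),((25,0,190),(62,)),((-120,-80,30),(65,75)),((-120,80,30),(65,75)),((-30,-80,100),(65,75)),((-30,80,100),(65,75))):
    for d in ds: q,c=ik(*pose(tip,d));print(tip,d,q,round(c,3))
row(cur(),pose((-180,30,190),66),4);row(pose((-180,30,190),66),pose((-175,0,130),62),4)
E
```

```text
(-180, 40, 190) 62 [ 0.255 -0.005  2.161 -0.005  0.497] 0.0
(-180, 40, 190) 68 [ 0.254  0.022  2.077 -0.003  0.658] 0.0
(-185, 0, 130) 62 [0.111 0.105 2.278 0.236 0.281] 0.0
(-185, 0, 130) 68 [0.127 0.116 2.19  0.104 0.456] 0.0
(-170, 0, 125) 62 [0.118 0.136 2.26  0.235 0.267] 0.0
(-170, 0, 125) 68 [0.132 0.146 2.171 0.102 0.445] 0.0
(-142, 0, 134) 62 [0.13  0.152 2.195 0.183 0.314] 0.0
(-102, 0, 167) 62 [0.143 0.142 2.073 0.117 0.443] 0.0
(-20, 0, 194) 62 [0.163 0.211 1.883 0.076 0.562] 0.0
(25, 0, 190) 62 [0.171 0.274 1.801 0.067 0.58 ] 0.0
(-120, -80, 30) 65 [-0.073  0.416  2.223  1.002  0.16 ] 0.0
(-120, -80, 30) 75 [-0.028  0.411  2.074  0.179  0.41 ] 0.0
(-120, 80, 30) 65 [ 0.366  0.415  2.214 -0.551  0.1  ] 0.007
(-120, 80, 30) 75 [ 0.347  0.412  2.071 -0.065  0.398] 0.0
(-30, -80, 100) 65 [-0.01   0.353  1.963  0.272  0.416] 0.0
(-30, -80, 100) 75 [0.02  0.385 1.814 0.093 0.69 ] 0.0
(-30, 80, 100) 65 [ 0.341  0.354  1.961 -0.101  0.394] 0.0
(-30, 80, 100) 75 [ 0.33   0.386  1.811 -0.033  0.683] 0.0
4 rows: t(cm) [-0.744 -0.092 -0.304] rot [ 0.069 -0.008  0.029] |t|mm 8.089809133925055 deg 4.319953073532415
4 rows: t(cm) [-0.75  -0.571  1.408] rot [-0.017  0.    -0.   ] |t|mm 16.94797500255552 deg 1.0000000000000018
```

Use δ≈62–66 for the book push: back off first, then go down in front of the book's edge.

Call:
servo_tool:
  moves:
    - {"hand": 0,"tx": -0.74,"ty": -0.09,"tz": -0.3,"rx": 0.069,"ry": -0.008,"rz": 0.029}
    - {"hand": 0,"tx": -0.74,"ty": -0.09,"tz": -0.3,"rx": 0.069,"ry": -0.008,"rz": 0.029}
    - {"hand": 0,"tx": -0.74,"ty": -0.09,"tz": -0.3,"rx": 0.069,"ry": -0.008,"rz": 0.029}
    - {"hand": 0,"tx": -0.74,"ty": -0.09,"tz": -0.3,"rx": 0.069,"ry": -0.008,"rz": 0.029}
    - {"hand": 0}

```text
$.moves[4]: bad value
```

```bash
python3 - <<'E'
from h import *
print(tipnow(),ctrl.sense()["joint_pos"]);row(cur(),pose((-178,0,130),62),6)
E
```

```text
(array([-167.238,   61.239,  184.614]), np.float64(50.174456093206395)) [ 0.274  0.019  2.324  0.278  0.108 -0.367]
6 rows: t(cm) [-0.98  -0.659  0.623] rot [ 0.035 -0.006  0.019] |t|mm 13.351288702665464 deg 2.2824454573823565
```

Call:
servo_tool:
  moves:
    - {"hand": 0,"tx": -0.74,"ty": -0.09,"tz": -0.3,"rx": 0.069,"ry": -0.008,"rz": 0.029}
    - {"hand": 0,"tx": -0.74,"ty": -0.09,"tz": -0.3,"rx": 0.069,"ry": -0.008,"rz": 0.029}
    - {"hand": 0,"tx": -0.74,"ty": -0.09,"tz": -0.3,"rx": 0.069,"ry": -0.008,"rz": 0.029}
    - {"hand": 0,"tx": -0.74,"ty": -0.09,"tz": -0.3,"rx": 0.069,"ry": -0.008,"rz": 0.029}
    - {"hand": 0,"tx": 0,"ty": 0,"tz": 0,"rx": 0,"ry": 0,"rz": 0}
    - {"hand": 0,"tx": 0,"ty": 0,"tz": 0,"rx": 0,"ry": 0,"rz": 0}

```text
t: 2.03
eef_pos: [427.4, 146.4, 210.6]
tool_rot: [1.731, 2.247, 0.487]
contact_force: [-0.1, 0.3, 0.4]
finger_gap: -0.1
grasp_force: 0.0
```

```bash
python3 - <<'E'
from h import *
print(tipnow(),ctrl.sense()["joint_pos"]);row(cur(),pose((-178,0,130),62),6);row(pose((-178,0,130),62),pose((-142,0,134),62),2)
E
```

```text
(array([-178.181,   32.646,  190.626]), np.float64(65.38990681724655)) [ 0.231  0.009  2.111  0.014  0.592 -0.037]
6 rows: t(cm) [-0.542 -0.465  0.91 ] rot [-0.01   0.     0.001] |t|mm 11.563798390890565 deg 0.5704254458459465
2 rows: t(cm) [0.    1.683 0.668] rot [0. 0. 0.] |t|mm 18.110770276274838 deg 0.0
```

Call:
servo_tool:
  moves:
    - {"hand": 0,"tx": -0.54,"ty": -0.46,"tz": 0.91,"rx": -0.01,"ry": 0,"rz": 0}
    - {"hand": 0,"tx": -0.54,"ty": -0.46,"tz": 0.91,"rx": -0.01,"ry": 0,"rz": 0}
    - {"hand": 0,"tx": -0.54,"ty": -0.46,"tz": 0.91,"rx": -0.01,"ry": 0,"rz": 0}
    - {"hand": 0,"tx": -0.54,"ty": -0.46,"tz": 0.91,"rx": -0.01,"ry": 0,"rz": 0}
    - {"hand": 0,"tx": -0.54,"ty": -0.46,"tz": 0.91,"rx": -0.01,"ry": 0,"rz": 0}
    - {"hand": 0,"tx": -0.54,"ty": -0.46,"tz": 0.91,"rx": -0.01,"ry": 0,"rz": 0}
    - {"hand": 0,"tx": 0,"ty": 1.2,"tz": 0.5,"rx": 0,"ry": 0,"rz": 0}
    - {"hand": 0,"tx": 0,"ty": 0,"tz": 0,"rx": 0,"ry": 0,"rz": 0}

```text
t: 2.7
eef_pos: [447.4, 118.0, 149.9]
tool_rot: [1.705, 2.209, 0.547]
contact_force: [0.8, 0.4, 0.3]
finger_gap: -0.1
grasp_force: 0.0
```

```bash
python3 - <<'E'
from h import *
print(tipnow(),ctrl.sense()["joint_pos"],ctrl.sense()["contact_force"])
a=[(-150,0,130),(-142,0,134),(-125,0,150),(-102,0,168),(-75,0,182),(-48,0,191),(-20,0,194),(8,0,193),(25,0,190)]
p=cur()
for t in a: q=pose(t,62);print(t,end=' ');row(p,q,1);p=q
b=ctrl.capture("side")[150:390,200:520];cv2.imwrite("pics/s2.png",cv2.resize(b,(800,600)))
E
```

```text
(array([-164.69 ,    0.27 ,  130.489]), np.float64(62.06840539599985)) [ 0.12   0.13   2.24   0.212  0.294 -0.325] [0.755 0.363 0.305]
(-150, 0, 130) 1 rows: t(cm) [-0.034  1.272  0.731] rot [-0.001 -0.001  0.007] |t|mm 14.677877439923432 deg 0.3865568126299834
(-142, 0, 134) 1 rows: t(cm) [-0.     0.894  0.022] rot [0. 0. 0.] |t|mm 8.944271909999161 deg 0.0
(-125, 0, 150) 1 rows: t(cm) [-0.     2.252 -0.615] rot [0. 0. 0.] |t|mm 23.345235059857526 deg 0.0
(-102, 0, 168) 1 rows: t(cm) [ 0.     2.876 -0.51 ] rot [0. 0. 0.] |t|mm 29.20616373302045 deg 0.0
(-75, 0, 182) 1 rows: t(cm) [0.    3.041 0.031] rot [0. 0. 0.] |t|mm 30.41381265149108 deg 0.0
(-48, 0, 191) 1 rows: t(cm) [0.    2.806 0.473] rot [0. 0. 0.] |t|mm 28.460498941515393 deg 0.0
(-20, 0, 194) 1 rows: t(cm) [-0.     2.613  1.05 ] rot [0. 0. 0.] |t|mm 28.16025568065745 deg 0.0
(8, 0, 193) 1 rows: t(cm) [0.    2.425 1.403] rot [0. 0. 0.] |t|mm 28.017851452243807 deg 0.0
(25, 0, 190) 1 rows: t(cm) [-0.     1.36   1.063] rot [0. 0. 0.] |t|mm 17.262676501632097 deg 0.0
```

View pics/s2.png

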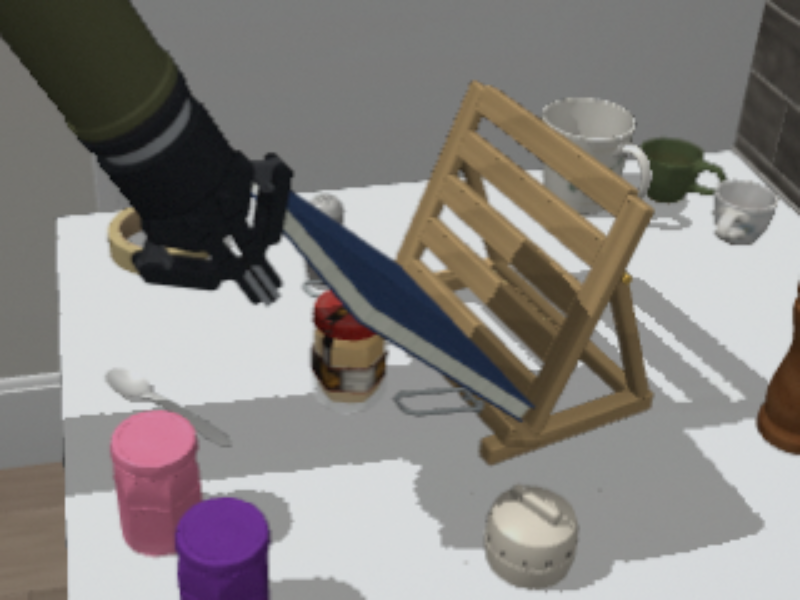

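The side view shows the fingertips at (262,290), in front of and below the book's top edge. The gripper knuckles sit close to that edge, so I'll push with about 25 mm of overlap.

```bash
python3 - <<'E'
from h import *
a=[(-148,0,143),(-125,0,164),(-102,0,180),(-66,0,196),(-43,0,200),(-20,0,204),(10,0,203),(25,0,200)]
p=cur()
for t,n in zip(a,(2,2,2,3,2,2,3,2)): q=pose(t,62);print(t,end=' ');row(p,q,n);p=q
E
```

```text
(-148, 0, 143) 2 rows: t(cm) [-0.028  1.006 -0.14 ] rot [-0.    -0.     0.004] |t|mm 10.16040538174169 deg 0.21938878311033377
(-125, 0, 164) 2 rows: t(cm) [-0.     1.508 -0.387] rot [0. 0. 0.] |t|mm 15.57241150239745 deg 0.0
(-102, 0, 180) 2 rows: t(cm) [ 0.     1.391 -0.166] rot [0. 0. 0.] |t|mm 14.008925726121891 deg 0.0
(-66, 0, 196) 3 rows: t(cm) [0.    1.31  0.092] rot [0. 0. 0.] |t|mm 13.13181040239481 deg 0.0
(-43, 0, 200) 2 rows: t(cm) [0.    1.109 0.363] rot [0. 0. 0.] |t|mm 11.672617529928742 deg 0.0
(-20, 0, 204) 2 rows: t(cm) [0.    1.109 0.363] rot [0. 0. 0.] |t|mm 11.672617529928742 deg 0.0
(10, 0, 203) 3 rows: t(cm) [0.    0.867 0.499] rot [0. 0. 0.] |t|mm 10.005554013202406 deg 0.0
(25, 0, 200) 2 rows: t(cm) [-0.     0.592  0.485] rot [0. 0. 0.] |t|mm 7.64852927038922 deg 0.0
```

Call:
servo_tool:
  moves:
    - {"hand": 0,"tx": 0,"ty": 1.0,"tz": -0.14,"rx": 0,"ry": 0,"rz": 0}
    - {"hand": 0,"tx": 0,"ty": 1.0,"tz": -0.14,"rx": 0,"ry": 0,"rz": 0}
    - {"hand": 0,"tx": 0,"ty": 0.76,"tz": -0.2,"rx": 0,"ry": 0,"rz": 0}
    - {"hand": 0,"tx": 0,"ty": 0.76,"tz": -0.2,"rx": 0,"ry": 0,"rz": 0}
    - {"hand": 0,"tx": 0,"ty": 0.76,"tz": -0.2,"rx": 0,"ry": 0,"rz": 0}
    - {"hand": 0,"tx": 0,"ty": 0.76,"tz": -0.2,"rx": 0,"ry": 0,"rz": 0}

```text
t: 3.25
eef_pos: [484.7, 128.2, 184.0]
tool_rot: [1.704, 2.211, 0.547]
contact_force: [-0.4, -0.2, -0.7]
finger_gap: 0.2
grasp_force: 0.3
```

```bash
python3 - <<'E'
from h import *
s=ctrl.sense();print(tipnow(),s["contact_force"],s["moment"])
a=ctrl.capture("side")[170:370,220:460];b=ctrl.capture("scene")[150:350,240:480]
cv2.imwrite("pics/s3.png",cv2.resize(np.hstack([a,b]),(800,333),interpolation=cv2.INTER_CUBIC))
E
```

```text
(array([-126.027,    0.955,  164.528]), np.float64(62.09579051007054)) [-0.362 -0.246 -0.684] [-0.027  0.357  0.007]
```

View pics/s3.png

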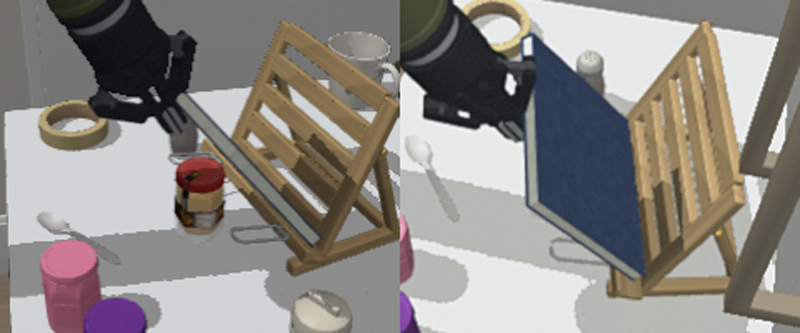

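The book has lifted off the jar, with the fingertips on its front cover near the top edge and very little force. Continuing.

Call:
servo_tool:
  moves:
    - {"hand": 0,"tx": 0,"ty": 1.39,"tz": -0.16,"rx": 0,"ry": 0,"rz": 0}
    - {"hand": 0,"tx": 0,"ty": 1.39,"tz": -0.16,"rx": 0,"ry": 0,"rz": 0}
    - {"hand": 0,"tx": 0,"ty": 1.31,"tz": 0.1,"rx": 0,"ry": 0,"rz": 0}
    - {"hand": 0,"tx": 0,"ty": 1.31,"tz": 0.1,"rx": 0,"ry": 0,"rz": 0}
    - {"hand": 0,"tx": 0,"ty": 1.31,"tz": 0.1,"rx": 0,"ry": 0,"rz": 0}
    - {"hand": 0,"tx": 0,"ty": 1.11,"tz": 0.36,"rx": 0,"ry": 0,"rz": 0}
    - {"hand": 0,"tx": 0,"ty": 1.11,"tz": 0.36,"rx": 0,"ry": 0,"rz": 0}

```text
t: 3.93
eef_pos: [564.4, 149.0, 218.9]
tool_rot: [1.705, 2.211, 0.547]
contact_force: [0.9, 0.2, -0.1]
finger_gap: 0.0
grasp_force: 0.1
```

```bash
python3 - <<'E'
from h import *
s=ctrl.sense();print(tipnow(),s["contact_force"],s["moment"])
E
```

```text
(array([-43.645,   1.396, 199.429]), np.float64(62.1121847095093)) [ 0.865  0.201 -0.11 ] [-0.073  0.208 -0.003]
```

Call:
servo_tool:
  moves:
    - {"hand": 0,"tx": 0,"ty": 0.82,"tz": 0.4,"rx": 0,"ry": 0,"rz": 0}
    - {"hand": 0,"tx": 0,"ty": 0.82,"tz": 0.4,"rx": 0,"ry": 0,"rz": 0}
    - {"hand": 0,"tx": 0,"ty": 0.82,"tz": 0.4,"rx": 0,"ry": 0,"rz": 0}
    - {"hand": 0,"tx": 0,"ty": 0.82,"tz": 0.4,"rx": 0,"ry": 0,"rz": 0}
    - {"hand": 0,"tx": 0,"ty": 0.82,"tz": 0.4,"rx": 0,"ry": 0,"rz": 0}
    - {"hand": 0,"tx": 0,"ty": 0.82,"tz": 0.4,"rx": 0,"ry": 0,"rz": 0}
    - {"hand": 0,"tx": 0,"ty": 0.7,"tz": 0.4,"rx": 0,"ry": 0,"rz": 0}
    - {"hand": 0,"tx": 0,"ty": 0,"tz": 0,"rx": 0,"ry": 0,"rz": 0}

```text
t: 4.6
eef_pos: [626.6, 165.2, 220.6]
tool_rot: [1.704, 2.21, 0.549]
contact_force: [1.0, 0.8, 0.3]
finger_gap: -0.3
grasp_force: 0.0
```

```bash
python3 - <<'E'
from h import *
s=ctrl.sense();print(tipnow(),s["contact_force"],s["moment"])
a=ctrl.capture("side")[170:350,240:480];b=ctrl.capture("scene")[150:330,240:480]
cv2.imwrite("pics/s4.png",cv2.resize(np.hstack([a,b]),(800,300),interpolation=cv2.INTER_CUBIC))
E
```

```text
(array([ 20.676,   1.773, 201.205]), np.float64(62.01606705644251)) [0.976 0.8   0.29 ] [-0.014  0.211 -0.009]
```

View pics/s4.png

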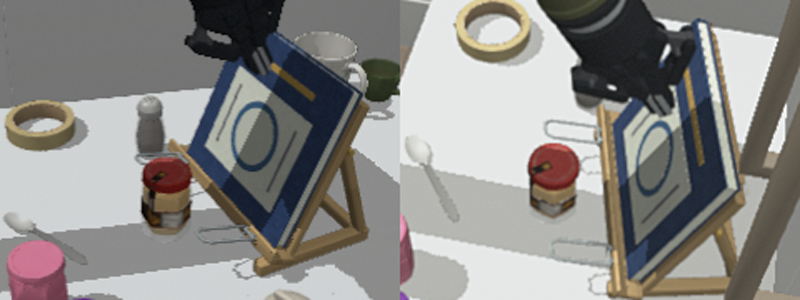

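Book stood back on the rest. The holders are visible in both views: left at scene ≈(330,225) / side ≈(322,265), right at scene ≈(332,300) / side ≈(359,311). An enlarged 4-crop will pin down the cross wires.

```bash
python3 - <<'E'
from h import *
a=ctrl.capture("side");b=ctrl.capture("scene");cv2.imwrite("pics/side5.png",a);cv2.imwrite("pics/scene5.png",b)
f=lambda i,x,y:cv2.resize(i[y:y+45,x:x+60],(400,300),interpolation=cv2.INTER_CUBIC)
cv2.imwrite("pics/h5.png",np.vstack([np.hstack([f(b,320,210),f(a,310,245)]),np.hstack([f(b,325,285),f(a,352,293)])]))
E
```

```text
(no output)
```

View pics/h5.png

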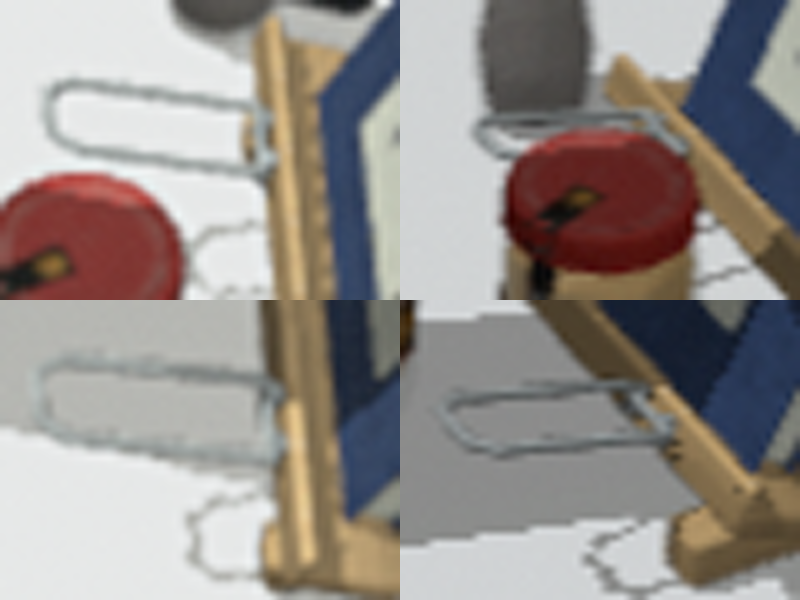

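Left tip: scene (327.2,227.7) / side (322,265). Right tip: scene (331.3,300) / side (359.8,310.7). Jar lid centre: side (340,273).

```bash
python3 - <<'E'
from h import *
T={}
for k,a,b in(("Lt",(327.2,227.7),(322,265)),("Rt",(331.3,300),(359.8,310.7)),("Rp",(366.6,303.3),(389.8,309.2)),("Lp",(359.75,230.3),(348,264.5))):
    X=tri(a,b);T[k]=X;print(k,X,"stand",S().T@(X-O),"err",proj("side",X)[0]-b)
for k,z in(("Lt",61),("Rt",61),("Lp",44),("Rp",44)): 
    a=dict(Lt=(327.2,227.7),Rt=(331.3,300),Rp=(366.6,303.3),Lp=(359.75,230.3))[k];X=plane("scene",a,z);print(k,X,S().T@(X-O))
X=plane("side",(340.2,273.2),85);print("jar",X,S().T@(X-O))
E
```

```text
Lt [504.055 218.3    60.979] stand [-95.293  83.422  60.979] err [0.926 0.578]
Rt [543.652  64.073  60.959] stand [-95.017 -75.807  60.959] err [0.944 0.582]
Rp [606.664  81.04   40.554] stand [-29.766 -74.929  40.554] err [0.392 0.245]
Lp [565.762 242.524  37.3  ] stand [-29.514  91.654  37.3  ] err [0.804 0.503]
Lt [505.92  216.535  61.   ] [-93.921  81.251  61.   ]
Rt [545.222  62.557  61.   ] [-93.87  -77.663  61.   ]
Lp [567.779 236.048  44.   ] [-29.159  84.88   44.   ]
Rp [607.364  78.491  44.   ] [-29.717 -77.572  44.   ]
jar [525.349 153.383  85.   ] [-90.693  15.257  85.   ]
```

```bash
python3 - <<'E'
from kin import *
for tip in((-70,40,205),(-130,83,60),(-122,83,40),(-105,83,44),(-42,83,92),(-15,83,88),(-70,-40,170),(-130,-77,60),(-122,-77,40),(-15,-77,88)):
    q,c=ik(*pose(tip,70));print(tip,q,round(c,3))
p=cur()
print(tipnow())
for t,n in(((-70,20,212),4),((-130,83,70),6),((-122,83,42),2),((-105,83,42),1),((-98,83,60),1),((-88,83,73),1),((-74,83,84),1),((-58,83,90),1),((-42,83,92),1),((-30,83,91),1),((-20,83,88),1)): q=pose(t,70);print(t,end=' ');row(p,q,n);p=q
E
```

```text
(-70, 40, 205) [ 0.253  0.171  1.837 -0.002  0.784] 0.0
(-130, 83, 60) [ 0.365  0.337  2.132 -0.123  0.328] 0.0
(-122, 83, 40) [ 0.363  0.386  2.137 -0.143  0.274] 0.0
(-105, 83, 44) [ 0.358  0.391  2.098 -0.123  0.307] 0.0
(-42, 83, 92) [ 0.344  0.366  1.918 -0.066  0.51 ] 0.0
(-15, 83, 88) [ 0.339  0.401  1.867 -0.061  0.527] 0.0
(-70, -40, 170) [0.072 0.213 1.889 0.094 0.697] 0.0
(-130, -77, 60) [-0.049  0.335  2.137  0.299  0.349] 0.0
(-122, -77, 40) [-0.043  0.384  2.143  0.345  0.296] 0.0
(-15, -77, 88) [0.019 0.398 1.871 0.154 0.537] 0.0
(array([ 17.738,   1.946, 200.397]), np.float64(62.187226369737154))
(-70, 20, 212) 4 rows: t(cm) [ 0.462 -1.792 -1.185] rot [ 0.034 -0.     0.002] |t|mm 21.976011781955393 deg 1.9560530118015396
(-130, 83, 70) 6 rows: t(cm) [ 1.05  -1.749  1.882] rot [0. 0. 0.] |t|mm 27.755379858887014 deg 0.0
(-122, 83, 42) 2 rows: t(cm) [-0.    -0.103  1.452] rot [0. 0. 0.] |t|mm 14.560219778561038 deg 0.0
(-105, 83, 42) 1 rows: t(cm) [-0.     1.597  0.581] rot [0. 0. 0.] |t|mm 16.99999999999998 deg 0.0
(-98, 83, 60) 1 rows: t(cm) [-0.     1.273 -1.452] rot [0. 0. 0.] |t|mm 19.313207915827974 deg 0.0
(-88, 83, 73) 1 rows: t(cm) [ 0.     1.384 -0.88 ] rot [0. 0. 0.] |t|mm 16.401219466856695 deg 0.0
(-74, 83, 84) 1 rows: t(cm) [ 0.     1.692 -0.555] rot [0. 0. 0.] |t|mm 17.80449381476486 deg 0.0
(-58, 83, 90) 1 rows: t(cm) [-0.     1.709 -0.017] rot [0. 0. 0.] |t|mm 17.088007490635064 deg 0.0
(-42, 83, 92) 1 rows: t(cm) [-0.     1.572  0.359] rot [0. 0. 0.] |t|mm 16.124515496597102 deg 0.0
(-30, 83, 91) 1 rows: t(cm) [0.    1.093 0.504] rot [0. 0. 0.] |t|mm 12.041594578792301 deg 0.0
(-20, 83, 88) 1 rows: t(cm) [0.    0.837 0.624] rot [0. 0. 0.] |t|mm 10.440306508910497 deg 0.0
```

Call:
servo_tool:
  moves:
    - {"hand": 0,"tx": 0.46,"ty": -1.8,"tz": -1.18,"rx": 0.034,"ry": 0,"rz": 0}
    - {"hand": 0,"tx": 0.46,"ty": -1.8,"tz": -1.18,"rx": 0.034,"ry": 0,"rz": 0}
    - {"hand": 0,"tx": 0.46,"ty": -1.8,"tz": -1.18,"rx": 0.034,"ry": 0,"rz": 0}
    - {"hand": 0,"tx": 0.46,"ty": -1.8,"tz": -1.18,"rx": 0.034,"ry": 0,"rz": 0}
    - {"hand": 0,"tx": 1.57,"ty": -2.62,"tz": 2.82,"rx": 0,"ry": 0,"rz": 0}
    - {"hand": 0,"tx": 1.57,"ty": -2.62,"tz": 2.82,"rx": 0,"ry": 0,"rz": 0}
    - {"hand": 0,"tx": 1.57,"ty": -2.62,"tz": 2.82,"rx": 0,"ry": 0,"rz": 0}
    - {"hand": 0,"tx": 1.57,"ty": -2.62,"tz": 2.82,"rx": 0,"ry": 0,"rz": 0}

```text
t: 5.47
eef_pos: [462.8, 206.7, 90.7]
tool_rot: [1.77, 2.293, 0.409]
contact_force: [1.0, 0.2, -0.8]
finger_gap: -0.3
grasp_force: 0.0
```

```bash
python3 - <<'E'
from h import *
print(tipnow(),ctrl.sense()["joint_pos"],ctrl.sense()["contact_force"])
p=cur()
for t,n in(((-124,83,42),3),((-105,83,42),2)): q=pose(t,70);print(t,end=' ');row(p,q,n);p=q
# book check by blue/white masks: top edge
b=ctrl.capture("side");cv2.imwrite("pics/side6.png",b)
h=cv2.cvtColor(b,cv2.COLOR_BGR2HSV);m=cv2.inRange(h,(105,100,40),(125,255,200));
c=max(cv2.findContours(m,0,2)[0],key=cv2.contourArea);print(cv2.contourArea(c),cv2.approxPolyDP(cv2.convexHull(c),4,True)[:,0].tolist())
# predicted corners of front cover when stood back (foot x,z on ledge)
setO(O+S()@np.array([3,3,0]),YAW)
t=np.radians(22);u=np.array([np.sin(t),0,np.cos(t)]);n=np.array([-np.cos(t),0,np.sin(t)]);k=np.array([0,0,28.])+n*16
print([proj("side",O+S()@(k+u*r+np.array([0,y,0])))[0].round().tolist() for r,y in((200,105),(200,-105),(0,-105),(0,105))])
E
```

```text
(array([-130.487,   82.349,   70.05 ]), np.float64(69.75099827922614)) [ 0.363  0.315  2.125 -0.109  0.353  0.202] [ 1.027  0.155 -0.829]
(-124, 83, 42) 3 rows: t(cm) [ 0.022 -0.116  0.952] rot [ 0.001 -0.     0.002] |t|mm 9.595510487430928 deg 0.15147999219422925
(-105, 83, 42) 2 rows: t(cm) [-0.     0.893  0.325] rot [0. 0. 0.] |t|mm 9.499999999999986 deg 0.0
7075.0 [[387, 179], [451, 225], [405, 317], [353, 261]]
[[387.0, 178.0], [453.0, 225.0], [405.0, 319.0], [352.0, 261.0]]
```

The book's front-cover contour matches the predicted stood-back corners within 2 px. Now the left holder.

Call:
servo_tool:
  moves:
    - {"hand": 0,"tx": 0.02,"ty": -0.12,"tz": 0.95,"rx": 0,"ry": 0,"rz": 0}
    - {"hand": 0,"tx": 0.02,"ty": -0.12,"tz": 0.95,"rx": 0,"ry": 0,"rz": 0}
    - {"hand": 0,"tx": 0.02,"ty": -0.12,"tz": 0.95,"rx": 0,"ry": 0,"rz": 0}
    - {"hand": 0,"tx": 0,"ty": 0.89,"tz": 0.32,"rx": 0,"ry": 0,"rz": 0}
    - {"hand": 0,"tx": 0,"ty": 0.89,"tz": 0.32,"rx": 0,"ry": 0,"rz": 0}
    - {"hand": 0,"tx": 0,"ty": 0.64,"tz": -0.73,"rx": 0,"ry": 0,"rz": 0}
    - {"hand": 0,"tx": 0,"ty": 0.64,"tz": -0.73,"rx": 0,"ry": 0,"rz": 0}
    - {"hand": 0,"tx": 0,"ty": 1.38,"tz": -0.88,"rx": 0,"ry": 0,"rz": 0}

```text
t: 6.18
eef_pos: [503.9, 217.3, 94.0]
tool_rot: [1.771, 2.297, 0.402]
contact_force: [0.8, -0.3, -0.8]
finger_gap: -0.1
grasp_force: 0.0
```

```bash
python3 - <<'E'
from h import *
print(tipnow(),ctrl.sense()["contact_force"])
b=ctrl.capture("scene");a=ctrl.capture("side");cv2.imwrite("pics/scene7.png",b);cv2.imwrite("pics/side7.png",a)
p=cur()
for t,n in(((-74,83,84),1),((-58,83,90),2),((-42,83,92),2),((-30,83,91),2),((-20,83,88),1)): q=pose(t,70);print(t,end=' ');row(p,q,n);p=q
E
```

```text
(array([-88.149,  82.498,  73.348]), np.float64(70.0457639590133)) [ 0.844 -0.305 -0.809]
(-74, 83, 84) 1 rows: t(cm) [-0.007  1.034 -0.372] rot [ 0.011 -0.002  0.006] |t|mm 10.994078228445273 deg 0.741410664804151
(-58, 83, 90) 2 rows: t(cm) [-0.     0.854 -0.008] rot [0. 0. 0.] |t|mm 8.544003745317532 deg 0.0
(-42, 83, 92) 2 rows: t(cm) [-0.     0.786  0.18 ] rot [0. 0. 0.] |t|mm 8.062257748298551 deg 0.0
(-30, 83, 91) 2 rows: t(cm) [0.    0.547 0.252] rot [0. 0. 0.] |t|mm 6.0207972893961506 deg 0.0
(-20, 83, 88) 1 rows: t(cm) [0.    0.837 0.624] rot [0. 0. 0.] |t|mm 10.440306508910497 deg 0.0
```

```bash
python3 - <<'E'
from h import *
print(tipnow(),ctrl.sense()["contact_force"],ctrl.sense()["t"],ctrl.sense()["qd"])
a=cv2.imread("pics/scene5.png");b=ctrl.capture("scene")
W=[O+S()@np.array([-31-65*np.cos(f),83,44+65*np.sin(f)]) for f in np.radians([15,30,45,60,75])]
print(proj("scene",W).round(1).tolist(),proj("side",W).round(1).tolist())
E
```

```text
(array([-82.141,  83.05 ,  76.955]), np.float64(69.3663175149739)) [ 1.5   -0.524 -0.198] 6.2833 [ 0.003  0.017  0.054 -0.014 -0.024  0.019]
[[327.2, 227.0], [330.7, 222.1], [336.2, 217.8], [343.5, 214.3], [352.0, 211.9]] [[323.7, 265.6], [326.5, 258.5], [331.1, 251.9], [337.0, 246.1], [343.9, 241.7]]
```

Call:
servo_tool:
  moves:
    - {"hand": 0,"tx": 0,"ty": 1.0,"tz": -0.38,"rx": 0,"ry": 0,"rz": 0}
    - {"hand": 0,"tx": 0,"ty": 0.85,"tz": 0,"rx": 0,"ry": 0,"rz": 0}
    - {"hand": 0,"tx": 0,"ty": 0.85,"tz": 0,"rx": 0,"ry": 0,"rz": 0}
    - {"hand": 0,"tx": 0,"ty": 0.79,"tz": 0.18,"rx": 0,"ry": 0,"rz": 0}
    - {"hand": 0,"tx": 0,"ty": 0.79,"tz": 0.18,"rx": 0,"ry": 0,"rz": 0}
    - {"hand": 0,"tx": 0,"ty": 0.55,"tz": 0.25,"rx": 0,"ry": 0,"rz": 0}
    - {"hand": 0,"tx": 0,"ty": 0.55,"tz": 0.25,"rx": 0,"ry": 0,"rz": 0}
    - {"hand": 0,"tx": 0,"ty": 0,"tz": 0,"rx": 0,"ry": 0,"rz": 0}

```text
t: 7.0
eef_pos: [556.6, 231.4, 107.6]
tool_rot: [1.77, 2.295, 0.406]
contact_force: [-0.3, 0.9, -1.2]
finger_gap: 0.1
grasp_force: 0.0
```

```bash
python3 - <<'E'
from h import *
a=cv2.imread("pics/scene5.png");b=ctrl.capture("scene");cv2.imwrite("pics/scene8.png",b);c=ctrl.capture("side");cv2.imwrite("pics/side8.png",c)
s=ctrl.sense();print(tipnow(),s["contact_force"])
print("change at old left wire (0 = same)",cv2.absdiff(a,b)[222:236,325:332].max(axis=2).mean(),cv2.absdiff(a,b)[222:226,332:350].max(axis=2).mean(), "right:",cv2.absdiff(a,b)[294:306,329:335].max(axis=2).mean())
p=cur()
for t,n in(((-20,83,88),2),((-60,83,115),3),((-70,0,150),4),((-126,-77,85),4)): q=pose(t,70);print(t,end=' ');row(p,q,n);p=q
E
```

```text
(array([-35.439,  83.037,  86.554]), np.float64(69.97662621644164)) [-0.277  0.452 -0.108]
change at old left wire (0 = same) 20.979591836734695 33.611111111111114 right: 30.944444444444443
(-20, 83, 88) 2 rows: t(cm) [-0.005  0.75   0.196] rot [ 0.    -0.     0.004] |t|mm 7.757590947712239 deg 0.20690793908220453
(-60, 83, 115) 3 rows: t(cm) [ 0.    -0.945 -1.302] rot [0. 0. 0.] |t|mm 16.08657134935154 deg 0.0
(-70, 0, 150) 4 rows: t(cm) [-2.075  0.064 -0.908] rot [0. 0. 0.] |t|mm 22.657780120744402 deg 0.0
(-126, -77, 85) 4 rows: t(cm) [-1.925 -1.871  1.048] rot [0. 0. 0.] |t|mm 28.820565573909192 deg 0.0
```

Call:
servo_tool:
  moves:
    - {"hand": 0,"tx": 0,"ty": 0.75,"tz": 0.1,"rx": 0,"ry": 0,"rz": 0}
    - {"hand": 0,"tx": 0,"ty": 0.75,"tz": 0.1,"rx": 0,"ry": 0,"rz": 0}
    - {"hand": 0,"tx": 0,"ty": 0.35,"tz": 0.1,"rx": 0,"ry": 0,"rz": 0}
    - {"hand": 0,"tx": 0,"ty": 0,"tz": 0,"rx": 0,"ry": 0,"rz": 0}
    - {"hand": 0,"tx": 0,"ty": 0,"tz": 0,"rx": 0,"ry": 0,"rz": 0}

```text
t: 7.52
eef_pos: [573.2, 235.7, 111.5]
tool_rot: [1.77, 2.295, 0.405]
contact_force: [-0.2, -0.9, 0.6]
finger_gap: 0.2
grasp_force: 0.0
```

```bash
python3 - <<'E'
from h import *
b=ctrl.capture("scene");cv2.imwrite("pics/scene9.png",b);c=ctrl.capture("side");cv2.imwrite("pics/side9.png",c)
s=ctrl.sense();print(tipnow(),s["contact_force"])
p=cur()
for t,n in(((-60,83,95),3),((-75,83,150),3),((-70,0,150),4),((-126,-77,85),4)): q=pose(t,70);print(t,end=' ');row(p,q,n);p=q
E
```

```text
(array([-17.22 ,  83.22 ,  90.469]), np.float64(69.95018929202885)) [ 0.108  0.382 -0.605]
(-60, 83, 95) 3 rows: t(cm) [-0.    -1.287 -0.63 ] rot [ 0.    -0.     0.002] |t|mm 14.334242832089405 deg 0.14102638745850463
(-75, 83, 150) 3 rows: t(cm) [-0.     0.157 -1.894] rot [0. 0. 0.] |t|mm 19.002923751652293 deg 0.0
(-70, 0, 150) 4 rows: t(cm) [-2.075  0.117  0.043] rot [0. 0. 0.] |t|mm 20.787616505987405 deg 0.0
(-126, -77, 85) 4 rows: t(cm) [-1.925 -1.871  1.048] rot [0. 0. 0.] |t|mm 28.820565573909192 deg 0.0
```

Call:
servo_tool:
  moves:
    - {"hand": 0,"tx": 0,"ty": 0.55,"tz": 0.1,"rx": 0,"ry": 0,"rz": 0}
    - {"hand": 0,"tx": 0,"ty": 0,"tz": 0,"rx": 0,"ry": 0,"rz": 0}
    - {"hand": 0,"tx": 0,"ty": -1.5,"tz": -0.6,"rx": 0,"ry": 0,"rz": 0}
    - {"hand": 0,"tx": 0,"ty": -1.5,"tz": -0.6,"rx": 0,"ry": 0,"rz": 0}
    - {"hand": 0,"tx": 0,"ty": -1.4,"tz": -0.6,"rx": 0,"ry": 0,"rz": 0}
    - {"hand": 0,"tx": 0,"ty": 0.2,"tz": -2.8,"rx": 0,"ry": 0,"rz": 0}
    - {"hand": 0,"tx": 0,"ty": 0.2,"tz": -2.8,"rx": 0,"ry": 0,"rz": 0}
    - {"hand": 0,"tx": 0,"ty": 0,"tz": 0,"rx": 0,"ry": 0,"rz": 0}

```text
t: 8.28
eef_pos: [518.6, 221.9, 172.7]
tool_rot: [1.767, 2.291, 0.414]
contact_force: [0.4, -0.0, 1.5]
finger_gap: -0.0
grasp_force: 0.0
```

```bash
python3 - <<'E'
from h import *
b=ctrl.capture("scene");cv2.imwrite("pics/scene10.png",b);c=ctrl.capture("side");cv2.imwrite("pics/side10.png",c)
print(tipnow())
# predicted wire U (up state) for the left holder at rest (phi=15+111.7) and tests: brightness on wire vs book blue
f=np.radians(126.7)
for y in(83,-77):
  for nm,g in(("rest",f),("down",np.radians(15)),("upright",np.pi/2)):
    X=[O+S()@np.array([-31-r*np.cos(g),y+dy,44+r*np.sin(g)]) for r,dy in((65,-12),(65,0),(65,12),(45,12.2),(45,-12.2))]
    out=[]
    for n,im in(("scene",b),("side",c)):
        q=proj(n,X).round().astype(int); out.append((q[1].tolist(),[[int(v) for v in im[y0-2:y0+3,x0-2:x0+3].reshape(-1,3)[im[y0-2:y0+3,x0-2:x0+3].reshape(-1,3).sum(1).argmax()]] for x0,y0 in q[:3]]))
    print(y,nm,out)
p=cur()
for t,n in(((-70,0,150),4),((-126,-77,85),4),((-122,-77,42),3),((-105,-77,42),2)): q=pose(t,70);print(t,end=' ');row(p,q,n);p=q
E
```

```text
(array([-73.323,  83.119, 149.108]), np.float64(69.69496619131768))
83 rest [([381, 215], [[123, 127, 123], [163, 163, 156], [231, 232, 230]]), ([367, 240], [[126, 120, 113], [130, 128, 122], [181, 174, 170]])]
83 down [([327, 227], [[236, 236, 232], [230, 230, 228], [230, 230, 228]]), ([324, 266], [[213, 212, 210], [213, 213, 210], [214, 213, 210]])]
83 upright [([361, 211], [[172, 175, 173], [178, 181, 180], [155, 158, 158]]), ([351, 239], [[213, 212, 210], [213, 213, 210], [213, 213, 210]])]
-77 rest [([390, 288], [[59, 45, 37], [104, 113, 110], [101, 110, 107]]), ([410, 281], [[52, 34, 24], [95, 102, 99], [94, 101, 99]])]
-77 down [([331, 300], [[232, 232, 230], [183, 186, 182], [181, 185, 181]]), ([362, 312], [[152, 152, 146], [152, 152, 146], [146, 146, 141]])]
-77 upright [([369, 285], [[93, 128, 149], [90, 122, 143], [91, 125, 146]]), ([393, 281], [[97, 103, 101], [96, 103, 100], [97, 104, 101]])]
(-70, 0, 150) 4 rows: t(cm) [-2.078  0.079  0.006] rot [ 0.001 -0.     0.002] |t|mm 20.79274210968689 deg 0.13029638342821834
(-126, -77, 85) 4 rows: t(cm) [-1.925 -1.871  1.048] rot [0. 0. 0.] |t|mm 28.820565573909192 deg 0.0
(-122, -77, 42) 3 rows: t(cm) [-0.    -0.365  1.392] rot [0. 0. 0.] |t|mm 14.395215254459456 deg 0.0
(-105, -77, 42) 2 rows: t(cm) [-0.     0.799  0.291] rot [0. 0. 0.] |t|mm 8.49999999999999 deg 0.0
```

Call:
servo_tool:
  moves:
    - {"hand": 0,"tx": -2.08,"ty": 0.08,"tz": 0,"rx": 0,"ry": 0,"rz": 0}
    - {"hand": 0,"tx": -2.08,"ty": 0.08,"tz": 0,"rx": 0,"ry": 0,"rz": 0}
    - {"hand": 0,"tx": -2.08,"ty": 0.08,"tz": 0,"rx": 0,"ry": 0,"rz": 0}
    - {"hand": 0,"tx": -2.08,"ty": 0.08,"tz": 0,"rx": 0,"ry": 0,"rz": 0}
    - {"hand": 0,"tx": -2.57,"ty": -2.49,"tz": 1.4,"rx": 0,"ry": 0,"rz": 0}
    - {"hand": 0,"tx": -2.57,"ty": -2.49,"tz": 1.4,"rx": 0,"ry": 0,"rz": 0}
    - {"hand": 0,"tx": -2.57,"ty": -2.49,"tz": 1.4,"rx": 0,"ry": 0,"rz": 0}
    - {"hand": 0,"tx": 0,"ty": 0,"tz": 0,"rx": 0,"ry": 0,"rz": 0}

```text
t: 9.05
eef_pos: [500.7, 49.0, 98.9]
tool_rot: [1.781, 2.3, 0.394]
contact_force: [-0.8, -0.0, -0.3]
finger_gap: 0.2
grasp_force: 0.0
```

```bash
python3 - <<'E'
from h import *
b=ctrl.capture("scene");cv2.imwrite("pics/scene11.png",b);c=ctrl.capture("side");cv2.imwrite("pics/side11.png",c)
print(tipnow(),ctrl.sense()["joint_pos"],ctrl.sense()["contact_force"])
old={"scene":cv2.imread("pics/scene5.png"),"side":cv2.imread("pics/side5.png")}
mn=lambda i,q:int(i[q[1]-3:q[1]+4,q[0]-3:q[0]+4].sum(2).min());mx=lambda i,q:int(i[q[1]-3:q[1]+4,q[0]-3:q[0]+4].sum(2).max())
for nm,d,fn in(("down(min)",15,mn),("rest(max)",126.7,mx)):
    g=np.radians(d);X=[O+S()@np.array([-31-65*np.cos(g),83+dy,44+65*np.sin(g)]) for dy in(-12,0,12)]
    for n,im in(("scene",b),("side",c)): print(nm,n,[(fn(old[n],q),fn(im,q)) for q in proj(n,X).round().astype(int)])
p=cur()
for t,n in(((-122,-77,42),3),((-105,-77,42),2),((-98,-77,60),2),((-88,-77,73),1),((-74,-77,84),2)): q=pose(t,70);print(t,end=' ');row(p,q,n);p=q
E
```

```text
(array([-127.878,  -78.812,   81.478]), np.float64(70.17926712091467)) [-0.053  0.293  2.104  0.249  0.425 -0.517] [-0.406  0.149 -0.117]
down(min) scene [(517, 647), (501, 696), (436, 696)]
down(min) side [(159, 57), (233, 57), (238, 60)]
rest(max) scene [(595, 600), (591, 591), (689, 716)]
rest(max) side [(536, 584), (533, 577), (633, 676)]
(-122, -77, 42) 3 rows: t(cm) [ 0.061 -0.265  1.304] rot [-0.001 -0.     0.001] |t|mm 13.322891021939627 deg 0.08685200458345095
(-105, -77, 42) 2 rows: t(cm) [-0.     0.799  0.291] rot [0. 0. 0.] |t|mm 8.49999999999999 deg 0.0
(-98, -77, 60) 2 rows: t(cm) [ 0.     0.637 -0.726] rot [0. 0. 0.] |t|mm 9.656603957913978 deg 0.0
(-88, -77, 73) 1 rows: t(cm) [-0.     1.384 -0.88 ] rot [0. 0. 0.] |t|mm 16.401219466856762 deg 0.0
(-74, -77, 84) 2 rows: t(cm) [ 0.     0.846 -0.277] rot [0. 0. 0.] |t|mm 8.902246907382406 deg 0.0
```

The left holder's wire has gone from its lying position. Now the right holder, same path.

Call:
servo_tool:
  moves:
    - {"hand": 0,"tx": 0.06,"ty": -0.26,"tz": 1.3,"rx": 0,"ry": 0,"rz": 0}
    - {"hand": 0,"tx": 0.06,"ty": -0.26,"tz": 1.3,"rx": 0,"ry": 0,"rz": 0}
    - {"hand": 0,"tx": 0.06,"ty": -0.26,"tz": 1.3,"rx": 0,"ry": 0,"rz": 0}
    - {"hand": 0,"tx": 0,"ty": 0.8,"tz": 0.29,"rx": 0,"ry": 0,"rz": 0}
    - {"hand": 0,"tx": 0,"ty": 0.8,"tz": 0.29,"rx": 0,"ry": 0,"rz": 0}
    - {"hand": 0,"tx": 0,"ty": 0.64,"tz": -0.73,"rx": 0,"ry": 0,"rz": 0}
    - {"hand": 0,"tx": 0,"ty": 0.64,"tz": -0.73,"rx": 0,"ry": 0,"rz": 0}
    - {"hand": 0,"tx": 0,"ty": 0.69,"tz": -0.44,"rx": 0,"ry": 0,"rz": 0}

```text
t: 9.82
eef_pos: [542.3, 64.0, 91.3]
tool_rot: [1.767, 2.294, 0.407]
contact_force: [-0.2, 0.1, -0.1]
finger_gap: 0.2
grasp_force: 0.0
```

Call:
servo_tool:
  moves:
    - {"hand": 0,"tx": 0,"ty": 0.69,"tz": -0.44,"rx": 0,"ry": 0,"rz": 0}
    - {"hand": 0,"tx": 0,"ty": 0.85,"tz": -0.28,"rx": 0,"ry": 0,"rz": 0}
    - {"hand": 0,"tx": 0,"ty": 0.85,"tz": -0.28,"rx": 0,"ry": 0,"rz": 0}
    - {"hand": 0,"tx": 0,"ty": 0.85,"tz": 0,"rx": 0,"ry": 0,"rz": 0}
    - {"hand": 0,"tx": 0,"ty": 0.85,"tz": 0,"rx": 0,"ry": 0,"rz": 0}
    - {"hand": 0,"tx": 0,"ty": 0,"tz": 0,"rx": 0,"ry": 0,"rz": 0}

```text
t: 10.32
eef_pos: [577.4, 72.4, 114.4]
tool_rot: [1.767, 2.293, 0.408]
contact_force: [0.4, 0.3, -0.5]
finger_gap: -0.1
grasp_force: 0.0
```

```bash
python3 - <<'E'
from h import *
b=ctrl.capture("scene");cv2.imwrite("pics/scene12.png",b);c=ctrl.capture("side");cv2.imwrite("pics/side12.png",c)
print(tipnow(),ctrl.sense()["joint_pos"],ctrl.sense()["contact_force"])
p=cur()
for t,n in(((-42,-77,92),2),((-30,-77,91),2),((-12,-77,90),3)): q=pose(t,70);print(t,end=' ');row(p,q,n);p=q
E
```

```text
(array([-55.544, -75.477,  92.249]), np.float64(69.92749539070051)) [ 0.     0.348  1.952  0.177  0.508 -0.397] [0.186 0.562 0.028]
(-42, -77, 92) 2 rows: t(cm) [-0.079  0.633  0.244] rot [ 0.001 -0.     0.004] |t|mm 6.827577828209386 deg 0.2212693069277486
(-30, -77, 91) 2 rows: t(cm) [-0.     0.547  0.252] rot [0. 0. 0.] |t|mm 6.02079728939615 deg 0.0
(-12, -77, 90) 3 rows: t(cm) [0.    0.552 0.237] rot [0. 0. 0.] |t|mm 6.009252125773298 deg 0.0
```

Call:
servo_tool:
  moves:
    - {"hand": 0,"tx": -0.08,"ty": 0.63,"tz": 0.24,"rx": 0,"ry": 0,"rz": 0}
    - {"hand": 0,"tx": -0.08,"ty": 0.63,"tz": 0.24,"rx": 0,"ry": 0,"rz": 0}
    - {"hand": 0,"tx": 0,"ty": 0.55,"tz": 0.25,"rx": 0,"ry": 0,"rz": 0}
    - {"hand": 0,"tx": 0,"ty": 0.55,"tz": 0.25,"rx": 0,"ry": 0,"rz": 0}
    - {"hand": 0,"tx": 0,"ty": 0.55,"tz": 0.24,"rx": 0,"ry": 0,"rz": 0}
    - {"hand": 0,"tx": 0,"ty": 0.55,"tz": 0.24,"rx": 0,"ry": 0,"rz": 0}
    - {"hand": 0,"tx": 0,"ty": 0.55,"tz": 0.24,"rx": 0,"ry": 0,"rz": 0}
    - {"hand": 0,"tx": 0,"ty": 0,"tz": 0,"rx": 0,"ry": 0,"rz": 0}

```text
t: 11.08
eef_pos: [618.5, 81.9, 111.1]
tool_rot: [1.769, 2.294, 0.406]
contact_force: [0.2, -1.1, 0.0]
finger_gap: -0.2
grasp_force: 0.0
```

Call:
servo_tool:
  moves:
    - {"hand": 0,"tx": 0,"ty": -1.5,"tz": -0.6,"rx": 0,"ry": 0,"rz": 0}
    - {"hand": 0,"tx": 0,"ty": -1.5,"tz": -0.6,"rx": 0,"ry": 0,"rz": 0}
    - {"hand": 0,"tx": 0,"ty": -1.5,"tz": -0.6,"rx": 0,"ry": 0,"rz": 0}
    - {"hand": 0,"tx": 0,"ty": 0.2,"tz": -3,"rx": 0,"ry": 0,"rz": 0}
    - {"hand": 0,"tx": 0,"ty": 0.2,"tz": -3,"rx": 0,"ry": 0,"rz": 0}
    - {"hand": 0,"tx": 0,"ty": -1,"tz": -3.5,"rx": 0,"ry": 0,"rz": 0}
    - {"hand": 0,"tx": 0,"ty": -1,"tz": -3.5,"rx": 0,"ry": 0,"rz": 0}
    - {"hand": 0,"tx": 0,"ty": 0,"tz": 0,"rx": 0,"ry": 0,"rz": 0}

```text
t: 11.75
eef_pos: [511.2, 54.0, 234.2]
tool_rot: [1.765, 2.29, 0.41]
contact_force: [0.6, 0.3, 0.3]
finger_gap: -0.0
grasp_force: 0.0
```

```bash
python3 - <<'E'
from h import *
b=ctrl.capture("scene");c=ctrl.capture("side");cv2.imwrite("pics/scene13.png",b);cv2.imwrite("pics/side13.png",c)
print(tipnow())
f=lambda i,x,y:cv2.resize(i[y:y+150,x:x+100],(400,600),interpolation=cv2.INTER_CUBIC)
cv2.imwrite("pics/f13.png",np.hstack([f(b,320,180),f(c,325,195)]))
E
```

```text
(array([-120.348,  -77.562,  210.101]), np.float64(69.69536099010601))
```

View pics/f13.png

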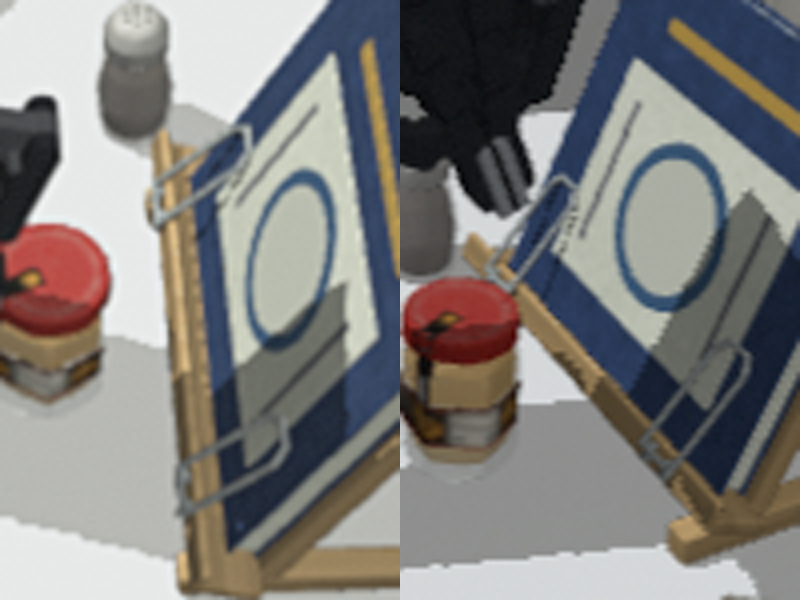

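Both holders are up and rest on the front cover. Their tips are at scene (381,217) and (391,290), against predicted resting positions of (381,215) and (390,288). The book leans on the rest, the jar and mill are in place, and the gripper is clear. Handing in.

```bash
python3 -c "
from cell import ctrl
print(ctrl.close_job())"
```

```text
the job is handed in; nothing more can be done
None
```

The job is handed in: the book leans back on the rest, both page holders rest against its front cover, the jar and mill look unmoved, and it took about 12 s of the 64 s.

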